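Start the controller under its push-latch splash cover

TASK

Start the run on the white bench controller: press the thumb patch of its clear splash cover so that the cover pops fully open, press the green button underneath all the way in, then push the cover down again and press it until it stays latched shut. Use the fingertips or the outside of the fingers only; do not grasp, lift or shift anything standing around, and do not press the red button.

Things in the scene. Friction and masses are not known exactly. Their poses are not given: they have to be found in the camera images.
- hinge (a point): Middle of the cover's hinge line on the fixed bench controller, a white box 130 (front to back) x 150 x 105 mm with a black front panel. The line lies 110 mm above the bench, 30 mm behind the box's centre. Axes: x from the front panel to the back (away from the robot), y along the hinge to the left, z up. In front of the hinge, under the cover, a grey deck bears a green and a red button
- cover_press (a point): Middle of the blue ribbed thumb patch on top of the clear splash cover near its free front edge; moves with the cover. The cover is a shell reaching from 4 to 76 mm in front of the hinge line, 122 mm wide; shut, its flat top is 27.5 mm above the hinge line and this point 64 mm in front of it, axes as the controller's. Fully open, its highest edge is about 80 mm above the hinge line
- cover (a joint): Angle of the cover, rad: 0 to 0.03 latched shut, 1.2 popped fully open (top face 20 degrees off upright), -0.14 pressed to its stop. Push-push latch: press the patch slowly (10 to 30 mm/s) to the stop (9 mm; trips near -0.12; 2 to 5 N, then hard), let go; a damped spring opens it in 2 s. To shut, push its outer (top) face from behind, forward and down (1 to 3 N), press to the stop, let go. Pressed too little, it reopens
- green_top (a point): Centre of the top of the green push button, 21 mm wide, 10 mm proud of the deck (125 mm above the bench), on the left or the right half of the deck, 48 mm in front of the hinge line and 30 mm to one side of its middle; moves with the button
- green (a joint): How far the green button is pressed (m): 0 = out, 0.006 = fully in; 1 N starts it, 4 N bottoms it, and it springs back
- red_top (a point): Centre of the top of the red push button, like the green one, on the other half of the deck, 60 mm from it
- red (a joint): How far the red button is pressed (m): 0 = out, 0.006 = fully in; same spring
- vial_e: Bystander: glass vial with a white and blue label, 27 mm wide, about 74 mm tall; origin at the centre of its underside
- well_insert_1: Bystander: grey metal tube insert standing upright, 28 mm wide, 51 mm tall; origin at the centre of its underside
- timer: Bystander: white digital timer lying flat, 64 x 64 x 19 mm; origin at the centre of its underside
- cap_32: Bystander: loose white screw cap, 29 mm wide, 14 mm tall; origin at the centre of its underside
- bottle_hdpe: Bystander: white plastic bottle with a blue cap, 48 mm wide, 95 mm tall; origin at the centre of its underside
- pen_1: Bystander: blue and white marker pen lying down, 17 x 135 x 16 mm; origin at the centre of its underside
Not all that is in view belongs to the job. Of the things that look like the part that bears hinge, the larger one is meant.

How it is judged:
By the outcome, as a careful person would: the job done as asked, in the order asked, and still so for the second after the job is handed in, with the robot touching nothing.
It also fails if it takes over 51 s, if anything falls off the work surface, if the arm or the gripper's body presses on something with over 40 N, if the wrist force passes 120 N, or if a joint passes its speed limit or range.

ROBOT

A 6-joint arm with a two-finger parallel gripper is mounted at the origin on a cart in front of the work surface, level with it; the furniture and walls round the work are solid. World frame = base frame: x ahead of the robot, y to its left, z up, the work surface at z = 0. Lengths are in m, angles in rad, forces in N, time in s.
With the tool pointing down it reaches from about 0.35 to 0.85 m from the base axis. Payload 8.1 kg.
Tool frame: the origin (TCP) lies on the centre line of the jaws, within the pads' length; the fingertips stand ahead of it and the grasp point (between the pads) lies 5 mm behind it (r.tip_extent is the z of the fingertips in the tool frame, in m); z points along the fingers, y is the line along which they close (so a half turn about z gives the same grasp; the last joint's range is limited). The gripper opens to 93 mm and grips with 3 to 60 N. Pads are 15 mm wide; open, the fingers measure 128 mm over their backs; the gripper's body (75 mm by 188 mm) begins 65 mm behind the grasp point.
Start: joints at [1.072, 0.13, 1.488, -0, 1.523, -0.085], TCP at [0.241, 0.549, 0.233] pointing down, gripper open.
Joint ranges: [-2.96, 2.96], [-0.89, 2.26], [0.02, 2.5], [-1.34, 4.48], [0, 2.73], [-2.66, 2.66]. Speed limits (rad/s): [2.39, 2.39, 2.79, 3.14, 3.14, 3.14].

INTERFACE

Orientations are given as a unit quaternion [x, y, z, w].
In Python, from workcell import r, telemetry, viewer, sign_off gives the robot as it stands. Calls block until the motion is done:
- r.movep(position, orientation): joint-space move of the TCP to a pose.
- r.move_linear(position, rot=None, v=0.15): straight line of the TCP; rot=None keeps the orientation; v is the mean speed in m/s.
- r.goto_joints(angles): joint-space move.
- r.set_gripper(opening, effort=None): finger opening in m; effort is the grip in N (None keeps the last); returns when the fingers have stopped.
- r.dwell(seconds).
- r.inverse_kinematics(position, orientation): joint angles nearest the present ones, or None.
- telemetry.state(): the state.
- viewer.snapshot(name): name is "side" or "top" or "wrist"; returns a dict with "image" (384x512x3 uint8, blue, green, red), "vfov" (degrees; the focal length in pixels is half the picture's height over the tangent of half this angle, whatever the lens; pixels are square), "cx", "cy" (the principal point, pixels), "k1" (the pictures are not rectified: a ray, as slopes to the right and down, at radius r is drawn at 1 + k1 r^2 times it, then the intrinsics apply), "world_from_camera" (4x4, takes a point from camera to world coordinates); the wrist camera has in their place "mount" (4x4, takes a point from camera to tool coordinates, whose origin is the TCP and whose axes are the flange's). Camera axes: x right, y up, looking along -z (the intrinsics and any distortion apply to the point x, -y, -z); pixel columns grow to the right and rows downward; lengths in m; the calibration is good to about 2 mm. A picture is of the moment at which its call begins: read the wrist's pose just before it. There is no depth.
A pose or a line that the arm cannot do raises r.MotionError and nothing moves.
- sign_off(): hands the job in; it is judged then, once.
The state is a dict: "clock": time; "qpos": joint angles; "joint_vel": joint speeds; "tau": joint torques, N m; "tcp_pos": TCP position; "eef_rot": TCP orientation; "force": force on the tool from outside, world axes, zero at the start; "wrist_torque": the same for the moment, N m; "opening": finger opening in m; "gripper_force": force on a finger pad.
Only numpy, scipy, OpenCV 4.12 (cv2) and the standard library are available. Lean on these libraries where they do the work, as an engineer would, in place of code of your own. Each camera call takes 0.05 s, during which the arm holds its last target. There are 200 camera calls.

## Working session

There is one attempt and no reset: what is moved stays moved. The work goes in short steps, each a Python script; the robot and the scene stay as the last script left them, time stands still between calls to the robot, and variables do not carry over. Pictures are saved under pics/ and viewed, at most 10 in all, crops included, and the job is handed in when it is done.

```bash
mkdir -p pics; ls; python3 - <<'E'
from workcell import r, telemetry, viewer
import cv2,json,numpy as np
s=telemetry.state();print(s['clock'],s['tcp_pos'],s['eef_rot'],s['opening'],r.tip_extent)
out={}
for n in ['side','top','wrist']:
    d=viewer.snapshot(n);cv2.imwrite(f'pics/{n}0.png',d['image'])
    print(n,{k:(np.round(v,4).tolist() if k!='image' else 0) for k,v in d.items()})
    out[n]={k:np.asarray(v).tolist() for k,v in d.items() if k!='image'}
json.dump(out,open('cal.json','w'))
a=cv2.imread('pics/side0.png');b=cv2.imread('pics/top0.png')
cv2.imwrite('pics/both.png',cv2.resize(np.hstack([a,b]),(800,300),interpolation=cv2.INTER_AREA))
E
```

```text
pics
0.0 [0.24097944 0.54888729 0.23158373] [ 2.05440131e-01  9.78669248e-01 -8.83724704e-04 -2.73106151e-04] 0.0927674796144905 0.014
side {'image': 0, 'vfov': 44.3349, 'cx': 259.7598, 'cy': 187.101, 'k1': 0.0082, 'world_from_camera': [[0.8296, 0.3733, -0.4152, 0.118], [-0.5583, 0.5584, -0.6136, -0.8177], [0.0028, 0.7409, 0.6717, 0.9618], [0.0, 0.0, 0.0, 1.0]]}
top {'image': 0, 'vfov': 49.1198, 'cx': 262.5812, 'cy': 194.4576, 'k1': -0.1143, 'world_from_camera': [[-0.0029, 0.9791, -0.2034, 0.3889], [-1.0, -0.0027, 0.0009, -0.0227], [0.0004, 0.2034, 0.9791, 1.1598], [0.0, 0.0, 0.0, 1.0]]}
wrist {'image': 0, 'vfov': 69.6161, 'cx': 258.2702, 'cy': 188.3281, 'k1': -0.0481, 'mount': [[0.0004, 0.963, 0.2694, 0.074], [1.0, -0.0004, -0.0, 0.0006], [0.0001, 0.2694, -0.963, -0.1523], [0.0, 0.0, 0.0, 1.0]]}
```

View pics/top0.png

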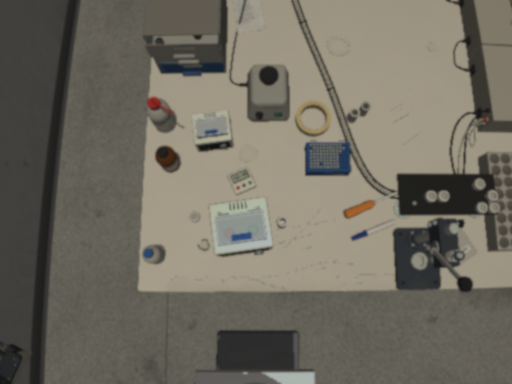

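View pics/side0.png

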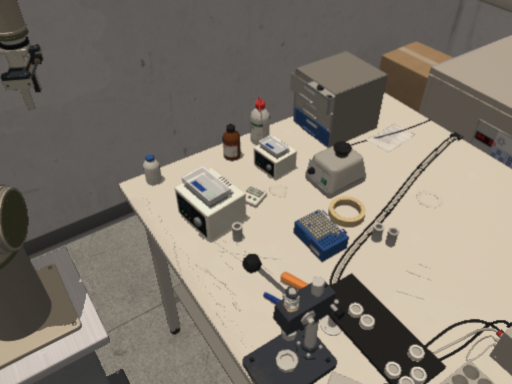

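The larger controller is at about (240,226) in the top view and (210,200) in the side view. The smaller look-alike is behind it. I'll enlarge both.

```bash
python3 - <<'E'
import cv2,numpy as np
def crop(n,x,y,w,h,k):
    a=cv2.imread(f'pics/{n}0.png')[y:y+h,x:x+w]
    a=cv2.resize(a,None,fx=k,fy=k,interpolation=cv2.INTER_CUBIC)
    for i in range(0,w,10):
        cv2.line(a,(i*k,0),(i*k,6 if i%50 else 14),(0,0,255),1)
        if i%20==0: cv2.putText(a,str(x+i),(i*k+2,16),0,.4,(255,0,255),1)
    for i in range(0,h,10):
        cv2.line(a,(0,i*k),(6,i*k),(0,0,255),1)
        if i%20==0: cv2.putText(a,str(y+i),(8,i*k+4),0,.4,(255,0,255),1)
    cv2.imwrite(f'pics/{n}_c.png',a)
crop('top',190,180,100,75,8)
crop('side',160,155,100,75,8)
E
```

```text
(no output)
```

View pics/top_c.png

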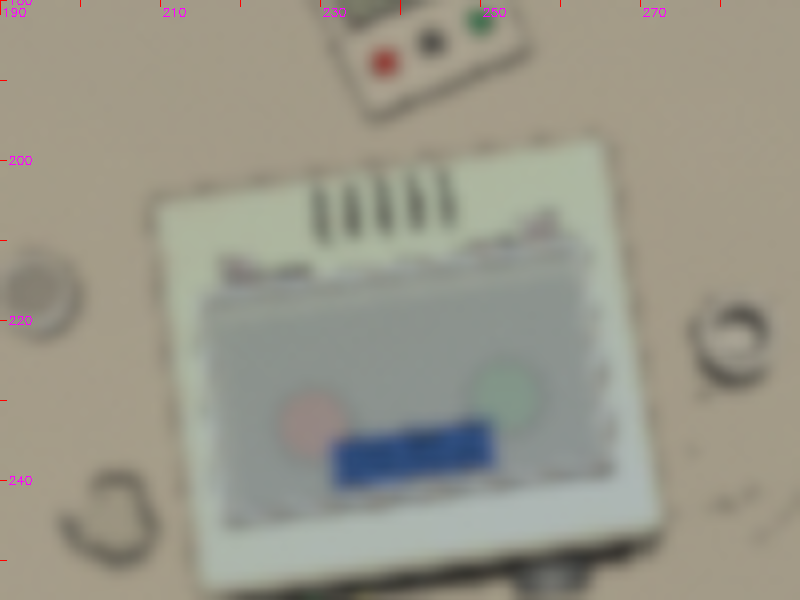

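View pics/side_c.png

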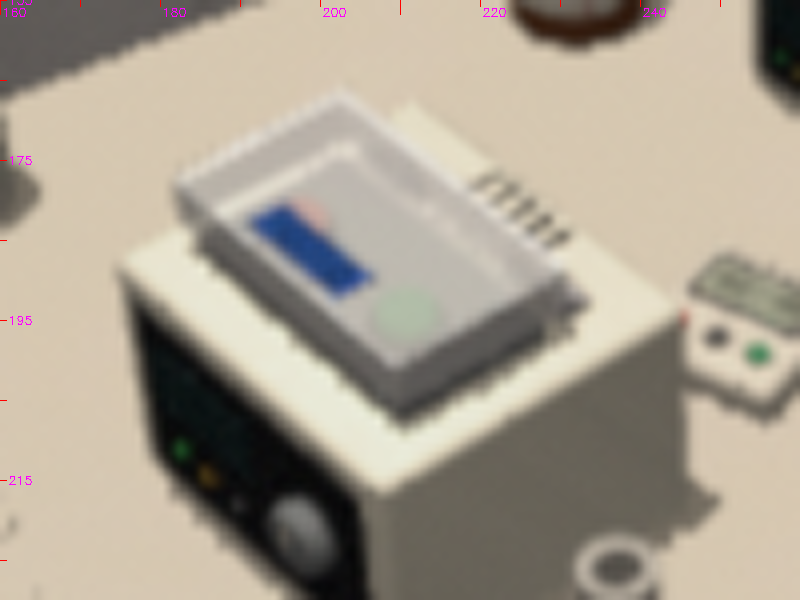

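Both crops agree. The cover is shut and the box is yawed about 8°. The blue patch centre is at top (241.6,236.9) and side (198.9,186.1). Green is on the right half at top (253.1,229.4) and side (210.9,193.8), red on the left at top (229,232.8). Next is a joint pose fit.

```bash
cat > h.py <<'E'
import json,numpy as np
from scipy.optimize import least_squares
cal=json.load(open('cal.json'))
def proj(n,P,T=None):
    c=cal[n];T=np.array(c['world_from_camera']) if T is None else T
    q=(np.c_[np.atleast_2d(P),np.ones(len(np.atleast_2d(P)))]@np.linalg.inv(T).T)
    s=np.c_[q[:,0],-q[:,1]]/-q[:,2:3]
    s=s*(1+c['k1']*(s**2).sum(1,keepdims=True))
    f=192/np.tan(np.radians(c['vfov']/2))
    return s*f+[c['cx'],c['cy']]
def world(p,L): # local hinge frame -> world; p=(hx,hy,yaw)
    c,s=np.cos(p[2]),np.sin(p[2]);L=np.atleast_2d(L)
    return np.c_[p[0]+c*L[:,0]-s*L[:,1],p[1]+s*L[:,0]+c*L[:,1],.110+L[:,2]]
E
python3 - <<'E'
from h import *
# local: box centre x=-0.03; FL,FR,BR,BL tops, patch, green
L=np.array([[-.095,.075,-.005],[-.095,-.075,-.005],[.035,-.075,-.005],[.035,.075,-.005],[-.064,0,.0275],[-.048,-.03,.015]])
top=np.array([[215.6,253.8],[272.8,247.5],[266,197.5],[209.4,205.6],[241.6,236.9],[253.1,229.4]])
side=np.array([[174.75,188.1],[208.1,216.5],[245.6,194.4],[211.5,167.9],[198.9,186.1],[210.9,193.8]])
for use in (('top',),('side',),('top','side')):
    f=lambda p:np.concatenate([(proj(n,world(p,L))-o).ravel() for n,o in(('top',top),('side',side)) if n in use])
    o=least_squares(f,[.45,.05,.1],loss='soft_l1');print(use,o.x.round(4));
p=o.x;print(np.round(f(p).reshape(-1,2),1).tolist());print('patch',world(p,L[4:]))
json.dump(p.tolist(),open('pose.json','w'))
from workcell import telemetry
E
```

```text
('top',) [0.5579 0.0356 0.1268]
('side',) [0.5584 0.0321 0.1469]
('top', 'side') [0.5585 0.0343 0.1366]
[[-0.6, 1.1], [1.6, -0.9], [1.1, -1.3], [-0.4, -1.4], [0.9, 0.3], [0.8, 0.2], [-1.3, -1.3], [-1.1, 0.1], [0.4, -1.1], [0.2, -1.4], [-0.7, 0.6], [-0.5, -0.5]]
patch [[ 0.4950859   0.02562096  0.1375    ]
 [ 0.51502333 -0.0019199   0.125     ]]
```

```bash
cat >> h.py <<'E'
from scipy.spatial.transform import Rotation as R
P=json.load(open('pose.json')) if __import__('os').path.exists('pose.json') else None
def tool(d,y,h,tilt=0):
    """tip centre d in front of hinge, y left, h above hinge (m); tilt deg leans the gripper toward the robot"""
    t=np.radians(tilt);z=np.array([np.sin(t),0,-np.cos(t)]);x=np.array([-np.cos(t),0,-np.sin(t)])
    M=R.from_euler('z',P[2]).as_matrix()@np.c_[x,np.cross(z,x),z]
    return world(P,[-d,y,h])[0]-.014*M[:,2],R.from_matrix(M).as_quat()
def tip(s): # local tip (d,y,h) of a state
    w=np.array(s['tcp_pos'])+.014*R.from_quat(s['eef_rot']).as_matrix()[:,2]-[P[0],P[1],.11]
    c,n=np.cos(P[2]),np.sin(P[2]);return np.round([-(c*w[0]+n*w[1]),-n*w[0]+c*w[1],w[2]],4)
E
python3 - <<'E'
from h import *
from workcell import r,telemetry,viewer
import cv2
r.set_gripper(0.0)
r.movep(*tool(.09,0,.11))
s=telemetry.state();d=viewer.snapshot('wrist');cv2.imwrite('pics/w1.png',d['image'])
print(s['clock'],tip(s),s['force'],s['opening'])
T=np.eye(4);T[:3,:3]=R.from_quat(s['eef_rot']).as_matrix();T[:3,3]=s['tcp_pos'];T=T@np.array(d['mount']);json.dump(T.tolist(),open('T1.json','w'))
cv2.imwrite('pics/w1b.png',cv2.resize(d['image'],(800,600)))
print(proj('wrist',world(P,[[-.064,0,.0275],[-.048,-.03,.015],[-.048,.03,.015],[-.095,.075,-.005],[-.095,-.075,-.005],[.035,-.075,-.005],[.035,.075,-.005]]),T).round(1).tolist())
E
```

```text
3.6667 [0.0898 0.0005 0.1101] [ 1.10066993 -0.11864402 -0.10985086] 0.0006675713227969289
[[257.5, 218.3], [228.3, 228.2], [286.8, 228.3], [328.9, 179.2], [186.2, 179.1], [194.3, 285.7], [320.8, 285.8]]
```

View pics/w1b.png

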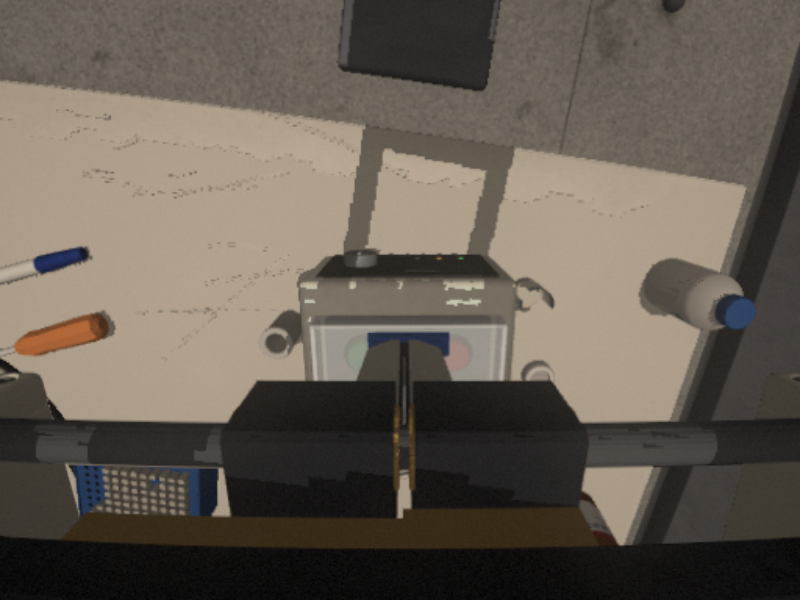

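The wrist view (upside down, robot side at the top) shows the patch at about (261,219) against a predicted (257.5,218). The box's front edge is at row 179 as predicted. I'll shift the pose about 1.5 mm left and press the patch.

```bash
python3 - <<'E'
from h import *
import h
P[0]-=.0015*np.sin(P[2]);P[1]+=.0015*np.cos(P[2]);json.dump(P,open('pose.json','w'))
from workcell import r,telemetry,viewer
import cv2
r.move_linear(tool(.064,0,.036)[0],tool(.064,0,.036)[1],v=.12)
f0=np.array(telemetry.state()['force'])[2];log=[]
x=.036
while x>.012:
    x-=.0015;r.move_linear(tool(.064,0,x)[0],v=.025)
    s=telemetry.state();f=s['force'][2]-f0;log.append((round(x,4),tip(s)[2],round(f,1)))
    if f>9: break
print(log,s['clock'])
r.move_linear(tool(.10,0,.055)[0],v=.12)
r.movep(*tool(.10,-.03,.07,20))
s=telemetry.state()
if 1:
    d=viewer.snapshot('side');cv2.imwrite('pics/s2.png',cv2.resize(d['image'][120:270,120:320],(800,600)))
print(s['clock'],s['force'])
E
```

```text
[(0.0345, np.float64(0.0352), np.float64(0.1)), (0.033, np.float64(0.033), np.float64(1.3)), (0.0315, np.float64(0.0313), np.float64(1.1)), (0.03, np.float64(0.0298), np.float64(0.6)), (0.0285, np.float64(0.0285), np.float64(1.3)), (0.027, np.float64(0.027), np.float64(1.9)), (0.0255, np.float64(0.0254), np.float64(2.7)), (0.024, np.float64(0.0239), np.float64(2.5)), (0.0225, np.float64(0.0224), np.float64(2.6)), (0.021, np.float64(0.0208), np.float64(4.4)), (0.0195, np.float64(0.0198), np.float64(6.2)), (0.018, np.float64(0.0192), np.float64(13.4))] 7.5167
8.675 [-0.12977374  0.40052734 -0.44864141]
```

View pics/s2.png

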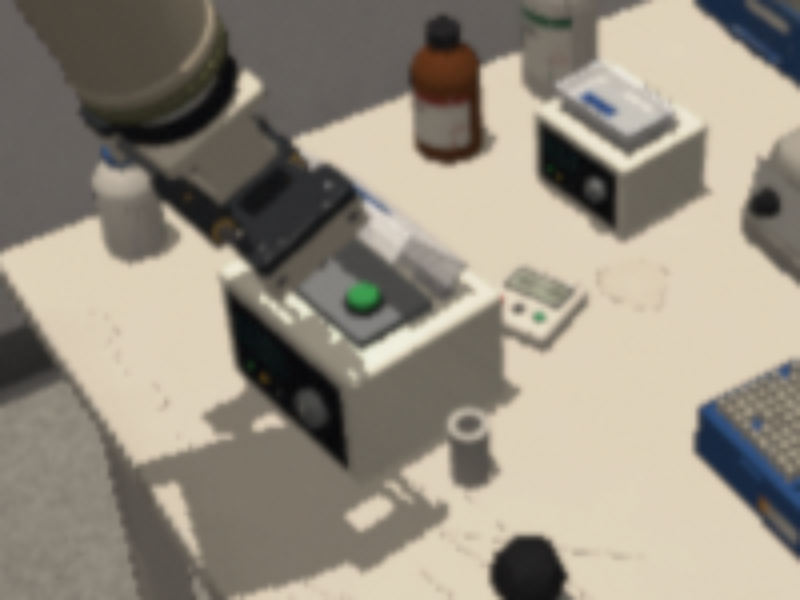

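The cover is popping open, and the green button at about (211,194) matches the prediction. Next is pressing green.

```bash
python3 - <<'E'
from h import *
from workcell import r,telemetry,viewer
import cv2
r.dwell(1.2)
g=lambda h:tool(.044,-.03,h,20)[0]
r.move_linear(tool(.09,-.03,.045,20)[0],v=.12)
r.move_linear(g(.026),v=.1)
r.dwell(.2)
s=telemetry.state();f0=s['force'][2];log=[];print(tip(s),s['force'])
x=.026
while x>.006:
    x-=.0015;r.move_linear(g(x),v=.025)
    s=telemetry.state();f=s['force'][2]-f0;log.append((round(x,4),float(tip(s)[2]),round(f,1)))
    if f>9: break
print(log,s['clock'])
d=viewer.snapshot('side');cv2.imwrite('pics/s3.png',cv2.resize(d['image'][130:250,140:300],(800,600)))
r.move_linear(g(.03),v=.1)
r.move_linear(tool(.10,-.03,.06,20)[0],v=.15)
d=viewer.snapshot('side');cv2.imwrite('pics/s4.png',cv2.resize(d['image'][130:250,140:300],(800,600)))
print(telemetry.state()['clock'])
E
```

```text
[ 0.0441 -0.0301  0.0265] [-0.5826803   0.05954676  0.45921508]
[(0.0245, 0.0245, np.float64(0.1)), (0.023, 0.0228, np.float64(-0.3)), (0.0215, 0.0213, np.float64(-0.5)), (0.02, 0.0198, np.float64(-0.6)), (0.0185, 0.0184, np.float64(-0.3)), (0.017, 0.0172, np.float64(-0.3)), (0.0155, 0.0157, np.float64(1.5)), (0.014, 0.0142, np.float64(1.7)), (0.0125, 0.0127, np.float64(2.7)), (0.011, 0.0119, np.float64(9.4))] 13.65
14.6667
```

View pics/s3.png

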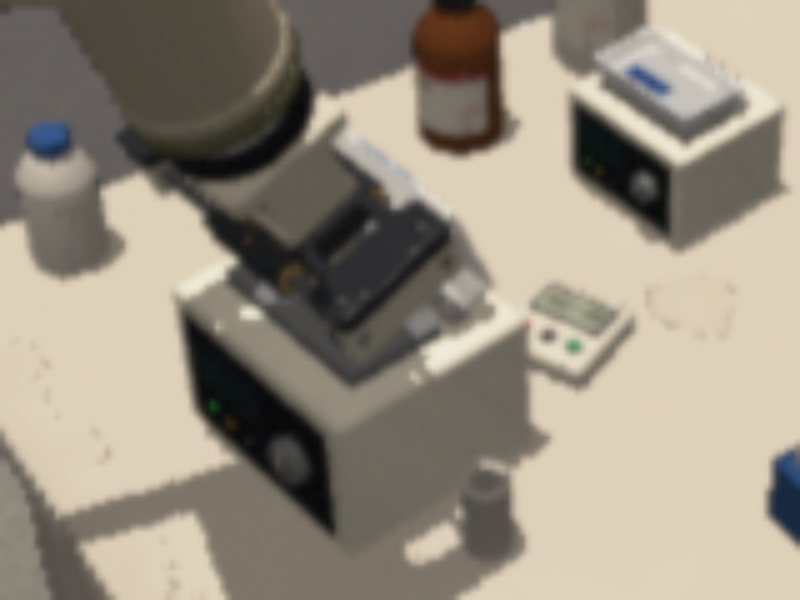

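The press went hard at 9.4 N after about 5.7 mm of travel with the cover fully open, so green bottomed out. Now I'll go over and behind the cover and shut it.

```bash
python3 - <<'E'
from h import *
from workcell import r,telemetry,viewer
import cv2
r.move_linear(*tool(.10,0,.12,0),v=.15)
r.move_linear(tool(-.035,0,.115)[0],v=.2)
r.move_linear(tool(-.035,0,.064)[0],v=.15)
s=telemetry.state();f0=np.array(s['force']);print(s['clock'],tip(s),f0.round(2))
log=[]
N=16
for i,th in enumerate(np.linspace(1.3,0.06,N)):
    u=i/(N-1);a=.060+.011*u;c,n=np.cos(th),np.sin(th)
    d=a*c-.0275*n;h=a*n+.0275*c
    r.move_linear(tool(d-.0075,0,h)[0],v=.06)
    s=telemetry.state();f=np.array(s['force'])-f0
    log.append((round(th,2),f.round(1).tolist()))
    if np.linalg.norm(f)>12: print('high');break
print(*log,sep='\n');print(s['clock'],tip(s))
d=viewer.snapshot('side');cv2.imwrite('pics/s5.png',cv2.resize(d['image'][130:250,140:300],(800,600)))
E
```

```text
16.5833 [-0.0345  0.      0.0643] [ 0.42 -0.05 -0.05]
(np.float64(1.3), [0.3, 0.0, -0.1])
(np.float64(1.22), [0.0, 0.8, 1.2])
(np.float64(1.13), [-0.3, 1.0, 0.4])
(np.float64(1.05), [-0.3, 0.2, 0.7])
(np.float64(0.97), [0.9, 0.2, 0.4])
(np.float64(0.89), [-0.2, -1.0, 0.7])
(np.float64(0.8), [0.2, 0.0, 1.2])
(np.float64(0.72), [0.3, -0.8, 1.0])
(np.float64(0.64), [-0.9, 0.0, 1.2])
(np.float64(0.56), [0.9, 0.1, 0.6])
(np.float64(0.47), [0.2, -0.5, 0.3])
(np.float64(0.39), [0.8, -0.1, 0.6])
(np.float64(0.31), [0.4, 0.1, 0.5])
(np.float64(0.23), [-0.3, 0.1, 0.4])
(np.float64(0.14), [-0.9, -0.4, 1.5])
(np.float64(0.06), [-1.0, 0.3, 1.9])
20.8167 [0.0623 0.0001 0.0312]
```

View pics/s5.png

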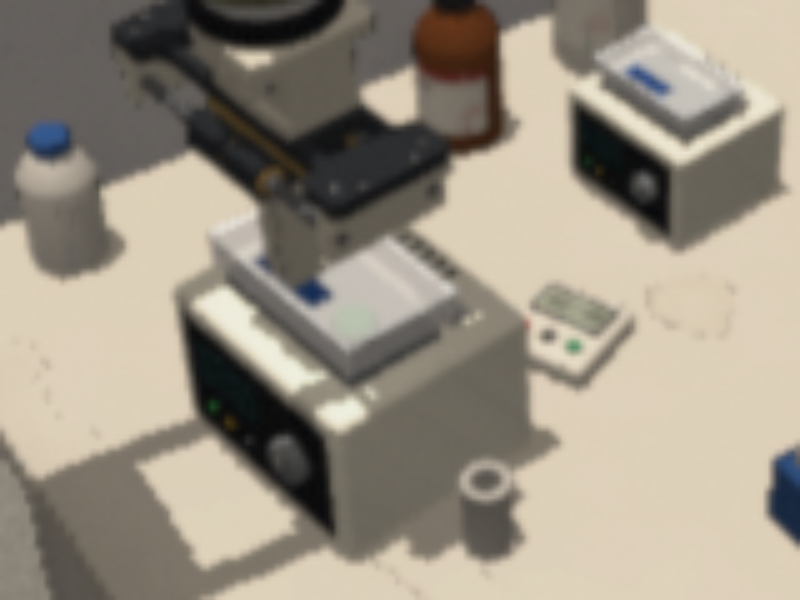

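The cover is down under the fingertip, which sits on the patch at about (300,285). Next I'll press to the stop and let go.

```bash
python3 - <<'E'
from h import *
from workcell import r,telemetry,viewer
import cv2
log=[];x=.0305;f0=0
while x>.012:
    x-=.0015;r.move_linear(tool(.064,0,x)[0],v=.025)
    s=telemetry.state();f=s['force'][2];log.append((round(x,4),float(tip(s)[2]),round(float(f),1)))
    if f>10: break
print(log)
r.dwell(.2)
r.move_linear(tool(.064,0,.045)[0],v=.04)
r.move_linear(tool(.15,0,.12)[0],v=.2)
r.dwell(2.0)
d=viewer.snapshot('side');cv2.imwrite('pics/s6.png',cv2.resize(d['image'][130:250,140:300],(800,600)))
s=telemetry.state();print(s['clock'],s['force'])
E
```

```text
[(0.029, 0.0289, 0.9), (0.0275, 0.0274, 2.0), (0.026, 0.0259, 1.4), (0.0245, 0.0244, 1.5), (0.023, 0.0229, 2.0), (0.0215, 0.0213, 2.1), (0.02, 0.02, 3.1), (0.0185, 0.0194, 11.6)]
26.6917 [0.20821137 0.53330976 0.52332728]
```

View pics/s6.png

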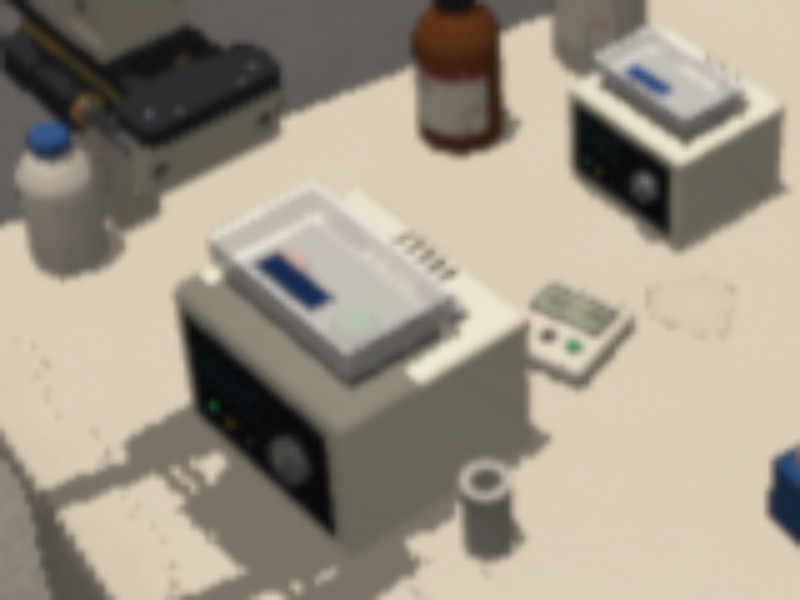

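The cover has stayed shut for more than 2 s, with the patch at about (293,280). Nothing nearby has moved and the arm is clear.

```bash
python3 -c "
from workcell import sign_off
print(sign_off())"
```

```text
the job is handed in; nothing more can be done
None
```

The cover was popped open, the green button pressed until it bottomed out, and the cover pressed shut; it was still latched when I handed the job in at about 27 s, with the red button not pressed and no bystander seen to move.

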